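# Load the lapping machine

## Task

Raise the lid of the bench lapping machine until its folding stay locks straight and holds the lid up by itself. Then load every stone blank: lay it flat on the bare strip of the plate and slide it across until it drops fully home in a free pocket, one blank to a pocket; do not lower or drop a blank into a pocket from above, which chips the edges. When all are home, break the stay's knee and let the lid down shut, leaving the other things on the bench alone.

Things in the scene. Friction and masses are not known exactly. Their poses are not given: they have to be found in the camera images.
- machine: Bench lapping machine, fixed; grey case 260 (x) x 270 (y) x 80 mm high. Origin: centre of its underside, z up. Lid hinge along x at y = +135 mm, front with the lid's free edge at y = -135, motor housing on the +y side; folding stay on the outside of the -x side. Under the lid: a flat plate, surface at z = 66 mm, with three pockets in a row, ringed by a rim 14 mm thick and 14 mm high.
- strip (a point): Middle of the bare loading strip of the plate, on its surface: machine x 0, y -65, z 66 mm; axes as the machine's. The strip runs along x in front of the pockets, from x -116 to 116 and y -121 (rim) to -27 mm (pocket edges). A blank laid at y = -65 mm is fully carried, 26 mm clear of the rim.
- pocket1 (a point): Centre of the mouth of the pocket at machine x = -75, y = +5 mm, level with the plate's surface (z = 66 mm); axes as the machine's. Pocket 63 mm across, 4 mm deep.
- pocket2 (a point): Centre of the mouth of the pocket at machine x = 0, y = +5 mm, level with the plate's surface (z = 66 mm); axes as the machine's. Pocket 63 mm across, 4 mm deep.
- pocket3 (a point): Centre of the mouth of the pocket at machine x = 75, y = +5 mm, level with the plate's surface (z = 66 mm); axes as the machine's. Pocket 63 mm across, 4 mm deep.
- blank1: Round flat stone blank, 60 mm across, 10 mm thick, about 80 g, lying flat on the bench at the start, or absent (None). Origin: centre of its underside; z is the disc's axis. Home in a pocket, its top stands 6 mm above the plate. The blanks are alike; any may go in any pocket.
- blank2: Round flat stone blank, 60 mm across, 10 mm thick, about 80 g, lying flat on the bench at the start, or absent (None). Origin: centre of its underside; z is the disc's axis. Home in a pocket, its top stands 6 mm above the plate. The blanks are alike; any may go in any pocket.
- blank3: Round flat stone blank, 60 mm across, 10 mm thick, about 80 g, lying flat on the bench at the start, or absent (None). Origin: centre of its underside; z is the disc's axis. Home in a pocket, its top stands 6 mm above the plate. The blanks are alike; any may go in any pocket.
- lid (a joint): Lid angle, rad: 0 shut, grows as its free edge rises, 1.465 is as high as the stay allows. Lid 240 x 270 x 10 mm, 0.6 kg, white steel frame with a clear window; shut, its underside is at machine z = 80 mm. Damped hinge: raising takes a few N at the handle at a gentle pace; once the stay is broken it sinks shut by itself in about 3 to 5 s and stays shut.
- lid_axis (a point): Point on the lid's hinge axis, at the middle of its length (machine x 0, y +135, z 80 mm). The axis runs along the machine's x. Fixed; axes as the machine's.
- lid_handle (a point): Middle of the lid's round handle bar: 10 mm thick, 120 mm long between posts, parallel to the hinge, 245 mm from the hinge along the lid, its axis 40 mm above the lid's top face. Moves with the lid: shut at machine y -110, z 130 mm; fully up at about y +159, z 329 mm (the bar is then on the far side of the upright lid).
- stay_knee (a joint): Knee of the stay, rad: 0 folded (lid shut), 2.70 dead straight, 2.86 locked just past straight on its stop, bowed towards the hinge. A light spring draws it to the lock: with the lid lifted to its limit it snaps over and the lid can be let go. To break it, pull the knob towards machine -y with a few N; after 40 to 80 mm along its circle the lid's weight folds it further and the lid sinks shut.
- knee_knob (a point): On the axis of the black round knob on the stay's knee: 16 mm across, sticking out 50 mm from the links towards machine -x (its axis runs along x); this point is 30 mm out from the links. Locked it is at about machine x -169, y +65, z 120 mm; with the lid shut at about y -116, z 55 mm.
- stay_pivot (a point): Foot pivot of the stay, machine x -139, y -5, z 30 mm; axes as the machine's. The stay: two flat steel links, 14 mm wide, 113 mm each between pivots, in the plane x = -139 mm, from here over the knee to a pivot on the lid's side 140 mm from the hinge. The knee moves on a circle of 113 mm about this point.
- tin: Bystander: a labelled metal tin, 72 mm across and 85 mm high. Origin: centre of its underside.
- felt_wheels: Bystander: a pile of three polishing wheels, 100 mm across and 52 mm high. Origin: centre of the underside.
- compound_bar: Bystander: a half-wrapped brick-brown bar of polishing compound, 120 by 45 by 36 mm. Origin: centre of the underside.

How it is judged:
By the outcome, as a careful person would: the job done as asked, in the order asked, and still so for the second after the job is handed in, with the robot touching nothing.
Of blank1, blank2, blank3 only 2 to 3 are there at a start; the rules pass over those that are not, and their reading is None.
At some moment in a run one of blank1, blank2, blank3 may be knocked a few centimetres aside while the robot is not near it.
It also fails if it takes over 200 s, if anything falls off the work surface, if the arm or the gripper's body presses on something with over 40 N, if the wrist force passes 120 N, or if a joint passes its speed limit or range.

## Robot

A 7-joint arm with a two-finger parallel gripper is mounted at the origin on the work surface. World frame = base frame: x ahead of the robot, y to its left, z up, the work surface at z = 0. Lengths are in m, angles in rad, forces in N, time in s.
With the tool pointing down it reaches from about 0.35 to 0.9 m from the base axis. Payload 8.1 kg.
Tool frame: the origin (TCP) lies between the finger pads; the fingertips stand 14 mm ahead of it and the grasp point (between the pads) lies 5 mm behind it (env.tip_extent is the distance from the TCP to the fingertips, in m); z points along the fingers, y is the line along which they close (so a half turn about z gives the same grasp; the last joint's range is limited). The gripper opens to 92 mm and grips with 3 to 60 N. Pads are 19 mm wide; open, the fingers measure 130 mm over their backs; the gripper's body (75 mm by 190 mm) begins 47 mm behind the grasp point.
Start: joints at [-1.428, 0.434, 0.025, 1.573, -0.012, 1.134, -0.075], TCP at [0.152, 0.606, 0.241] pointing down, gripper open.
Joint ranges: [-2.62, 2.62], [-0.44, 2.09], [-1.27, 1.32], [0.08, 2.57], [-1.32, 4.46], [0.12, 2], [-2.74, 2.74]. Speed limits (rad/s): [2.22, 2.22, 3.01, 3.01, 3.14, 3.14, 3.14].

## Interface

Orientations are given as a unit quaternion [x, y, z, w].
In Python, from cell import env gives the robot as it stands.
- The arm moves only by the shell command python3 nudge.py [OPENING] [FORCE], which reads ROWS from standard input. ROWS is a JSON list of rows, 1 to 5 of them, each an object with the fields xyz (a list: dx, dy, dz in m), rotvec (a list: a rotation vector rx, ry, rz in rad); a field left out counts as zero; each row shifts and turns the commanded pose from where the row before left it, along the tool's axes as they then stand; what a row does not reach is not made up. A row lasts 1/8 s, in which the tool goes at most 0.0625 m and 0.188 rad, less where a joint would pass 70% of its speed; a pose out of reach is approached as far as the arm can. OPENING is the opening from 0.0 (shut) to 1.0 (fully open), set as the command begins (- or left out keeps the last). The fingers move at their own pace and stop on an object; FORCE is the grip in N (left out, the last holds). Time passes only in rows, so rows that do not move let the fingers close. It prints the time, the measured TCP pose, the force, the opening and the grip force at its end. Input that does not fit is refused with a message, and nothing moves.
- env.read_state(): the state, without advancing time (a new reading comes with each control period).
- env.grab_frame(name): name is "scene" or "top" or "wrist"; returns a dict with "pixels" (420x560x3 uint8, blue, green, red), "camera_matrix" (3x3 intrinsics, pixels), "camera_from_world" (4x4, takes a point from world to camera coordinates). Camera axes: x right, y up, looking along -z (the intrinsics and any distortion apply to the point x, -y, -z); pixel columns grow to the right and rows downward; lengths in m; the calibration is good to about 2 mm. A picture is of the moment at which its call begins. There is no depth.
- env.sign_off(): hands the job in; it is judged then, once.
The state is a dict: "time_s": time; "joint_pos": joint angles; "joint_velocities": joint speeds; "tau": joint torques, N m; "ee_pos": TCP position; "ee_rot": TCP orientation; "wrist_force": force on the tool from outside, world axes, zero at the start; "torque": the same for the moment, N m; "width": opening from 0.0 (shut) to 1.0 (fully open); "finger_force": force on a finger pad.
Only numpy, scipy, OpenCV 4.12 (cv2) and the standard library are available. Lean on these libraries where they do the work, as an engineer would, in place of code of your own. Each camera call takes 0.05 s, during which the arm holds its last target. There are 200 camera calls.

## Working session

There is one attempt and no reset: what is moved stays moved. The work goes in short steps, Python scripts to look and compute and a shell command to move; the robot and the scene stay as the last step left them, time stands still between calls to the robot, and variables do not carry over. Pictures are saved under pics/ and viewed, at most 14 in all, crops included, and the job is handed in when it is done.

```bash
ls; mkdir -p pics
python3 - <<'E'
from cell import env
import cv2
for n in("scene","top"):
    f=env.grab_frame(n); cv2.imwrite(f"pics/{n}0.png",f["pixels"]); print(f["camera_matrix"],f["camera_from_world"],f.keys())
print(env.read_state())
E
```

```text
cell.py
nudge.py
pics
[[407.1359985    0.         284.51119679]
 [  0.         407.1359985  208.59950432]
 [  0.           0.           1.        ]] [[-0.61107862  0.79147829  0.01204279  0.33717752]
 [-0.56164136 -0.4442483   0.69799887  0.25167091]
 [ 0.55780095  0.41976846  0.71599759 -1.33976684]
 [ 0.          0.          0.          1.        ]] dict_keys(['pixels', 'camera_matrix', 'camera_from_world'])
[[538.67480061   0.         273.47208257]
 [  0.         538.67480061 205.46246627]
 [  0.           0.           1.        ]] [[-2.81550744e-02 -9.99596572e-01 -3.73972058e-03  9.22204869e-03]
 [ 9.84733614e-01 -2.83789536e-02  1.71739177e-01 -5.64145403e-01]
 [-1.71776022e-01  1.15270074e-03  9.85135356e-01 -1.51551053e+00]
 [ 0.00000000e+00  0.00000000e+00  0.00000000e+00  1.00000000e+00]] dict_keys(['pixels', 'camera_matrix', 'camera_from_world'])
{'time_s': 0.1, 'joint_pos': array([-1.42756203,  0.43517528,  0.02496686,  1.57400515, -0.01157447,
        1.13401604, -0.07512306]), 'joint_velocities': array([-0.00126075,  0.00025941,  0.00213481, -0.00310121,  0.0003772 ,
       -0.00130291,  0.0007095 ]), 'tau': array([ 3.87670661e-03, -6.69121671e+01,  9.88418944e-01, -3.15144897e+01,
       -6.04130630e-02,  3.74724611e-02,  5.49177821e-05]), 'ee_pos': array([0.15204949, 0.60576285, 0.24001009]), 'ee_rot': array([ 1.22645315e-01,  9.92450298e-01, -7.29569255e-04, -1.30356776e-05]), 'wrist_force': array([-0.15142411, -0.72507958, -0.14185764]), 'torque': array([-0.00785897,  0.01675317,  0.02095634]), 'finger_force': 0.0, 'width': 0.998109686047121}
```
View pics/scene0.png

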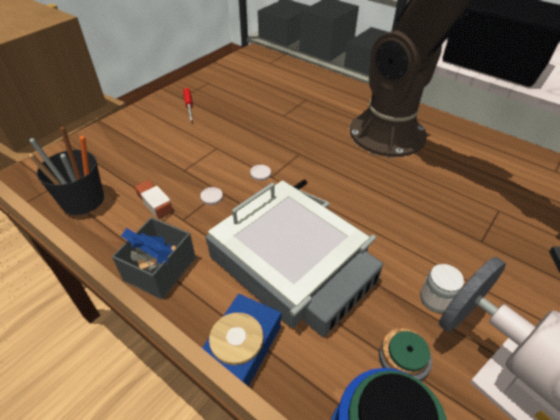

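View pics/top0.png

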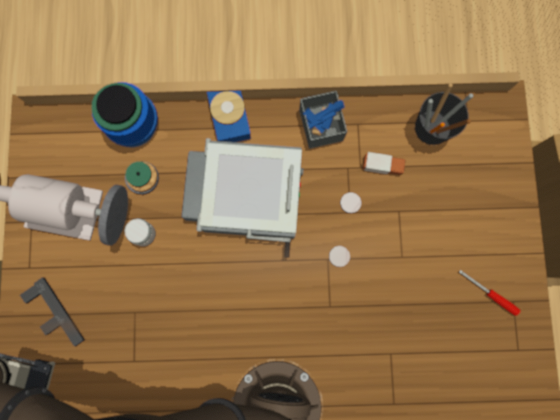

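Scene view: machine in the centre, its handle edge towards the blanks at (211,195) and (260,172). Top view: lid corners near (205,142), (301,148), (297,238), (199,230), knob at (287,250), and two blanks at (351,203) and (340,256). There is no third blank.

Create h.py:
```python
import numpy as np,cv2
from cell import env
from scipy.spatial.transform import Rotation as R
def grab(n,save=None):
    f=env.grab_frame(n)
    if save: cv2.imwrite(f"pics/{save}.png",f["pixels"])
    return f
def ray(f,u,v,z):
    T=f["camera_from_world"];K=f["camera_matrix"]
    d=np.linalg.inv(K)@[u,v,1]; d=np.array([d[0],-d[1],-d[2]])
    o=-T[:3,:3].T@T[:3,3]; d=T[:3,:3].T@d
    return o+d*(z-o[2])/d[2]
def proj(f,p):
    T=f["camera_from_world"];c=T[:3,:3]@p+T[:3,3];q=f["camera_matrix"]@[c[0],-c[1],-c[2]]
    return q[:2]/q[2]
def blanks(f,z=.01,roi=None):
    px=f["pixels"];h=cv2.cvtColor(px,cv2.COLOR_BGR2HSV)
    m=((h[...,1]<60)&(h[...,2]>130)).astype(np.uint8)
    n,l,s,c=cv2.connectedComponentsWithStats(m)
    out=[]
    for i in range(1,n):
        if s[i,4]>100: out.append((c[i].round(1),s[i].tolist(),ray(f,*c[i],z)[:2].round(4)))
    return out,m
```

Run:
```python
from h import *
for n in("top","scene"):
    f=grab(n); b,m=blanks(f)
    print(n)
    for x in b: print(x)
    if n=="top":
        big=cv2.resize(f["pixels"][130:280,180:380],None,fx=4,fy=4,interpolation=cv2.INTER_CUBIC); cv2.imwrite("pics/top_crop.png",big)
```

```text
top
(array([226.8, 106.6]), [221, 101, 13, 12, 122], array([0.8836, 0.128 ]))
(array([247., 189.]), [183, 139, 119, 103, 9178], array([0.6233, 0.071 ]))
(array([378.5, 161.6]), [366, 152, 26, 20, 401], array([ 0.696 , -0.3276]))
(array([ 50.6, 204.4]), [0, 175, 102, 65, 4012], array([0.5932, 0.6575]))
(array([350.3, 202.3]), [340, 192, 21, 21, 341], array([ 0.5738, -0.236 ]))
(array([136.5, 230.3]), [124, 218, 25, 25, 484], array([0.5082, 0.3999]))
(array([339. , 255.9]), [329, 246, 21, 21, 345], array([ 0.4155, -0.1944]))
scene
(array([149.7,  35.5]), [35, 0, 206, 98, 11363], array([ 0.014 , -1.1758]))
(array([255.2,  13.7]), [247, 0, 31, 36, 476], array([-0.4785, -0.9785]))
(array([372.8,  15.2]), [341, 0, 54, 36, 1035], array([-0.8346, -0.5182]))
(array([512.1,  78.5]), [437, 40, 123, 65, 1814], array([-0.6133,  0.2185]))
(array([332. ,  66.2]), [288, 50, 80, 30, 238], array([-0.2555, -0.3822]))
(array([260.2, 171.9]), [250, 165, 21, 15, 247], array([ 0.4214, -0.1897]))
(array([289. , 240.3]), [208, 181, 168, 133, 10899], array([0.5743, 0.0313]))
(array([153.9, 198. ]), [141, 186, 28, 28, 402], array([ 0.6819, -0.3443]))
(array([211.2, 195.2]), [201, 187, 22, 17, 292], array([ 0.5786, -0.2313]))
(array([446.3, 278.6]), [430, 264, 34, 31, 797], array([0.443 , 0.3806]))
(array([437.8, 301.9]), [427, 295, 25, 14, 208], array([0.5125, 0.3898]))
(array([532.8, 343.6]), [480, 298, 80, 99, 3361], array([0.4857, 0.5794]))
(array([235.8, 335.7]), [227, 327, 19, 18, 279], array([0.8402, 0.0981]))
(array([499.3, 381.8]), [472, 338, 62, 82, 1611], array([0.6045, 0.5502]))
```

View pics/top_crop.png

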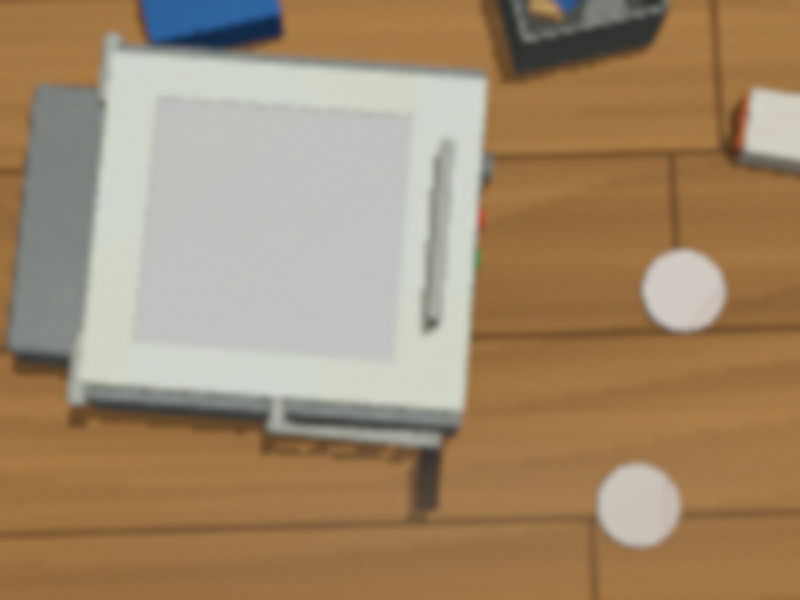

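The crop shows the lid's corners at crop (110,50), (485,75), (462,410), (82,385), the handle bar from (447,140) to (430,328), the knob from (430,450) to (425,515), and the blanks at (684,291) and (639,505).

```bash
cat > fit.py <<'E'
from h import *
from scipy.optimize import least_squares
f=grab("top")
obs=[((110,50),(.12,.135,.09)),((485,75),(.12,-.135,.09)),((462,410),(-.12,-.135,.09)),((82,385),(-.12,.135,.09)),((447,140),(.06,-.11,.13)),((430,328),(-.06,-.11,.13)),((425,515),(-.189,-.116,.055))]
def res(p):
    r=[]
    for (u,v),m in obs:
        c,s=np.cos(p[2]),np.sin(p[2]); w=np.array([p[0]+c*m[0]-s*m[1],p[1]+s*m[0]+c*m[1],m[2]])
        r+=list(proj(f,w)-[180+(u+.5)/4-.5,130+(v+.5)/4-.5])
    return r
s=least_squares(res,[.62,.07,0],loss="soft_l1"); print(s.x,np.round(np.reshape(s.fun,(-1,2)) if 0 else np.reshape(res(s.x),(-1,2)),1))
E
python3 fit.py
```

```text
[ 0.61229432  0.05685183 -0.10309113] [[ 0.2  0.8]
 [-0.2  1.3]
 [-0.1  0.1]
 [-1.  -0.7]
 [-0.4  1.2]
 [ 0.9 -3.4]
 [ 0.4 -1. ]]
```

```bash
cat > m.py <<'E'
from h import *
M=np.array([.6123,.0569,0]);Y=-.1031
RM=R.from_euler('z',Y)
def st(tag=""):
    s=env.read_state(); p=RM.inv().apply(s["ee_pos"]-M); r=R.from_quat(s["ee_rot"])
    print(tag,"t",round(s["time_s"],2),"mach",p.round(4),"toolx/z in mach",RM.inv().apply(r.apply([1,0,0])).round(3),RM.inv().apply(r.apply([0,0,1])).round(3),"F",s["wrist_force"].round(1),"w",round(s["width"],3),"ff",round(float(s["finger_force"]),1))
    return s,p
if __name__=="__main__": st()
E
echo '[{"xyz":[0, 0, -0.02], "rotvec":[0, 0, -0.143]}, {"xyz":[-0.0367, -0.0435, -0.005]}, {"xyz":[-0.0367, -0.0435, -0.005]}, {"xyz":[-0.0367, -0.0435, -0.005]}]' | python3 nudge.py 0.35 20
python3 m.py; python3 -c "from cell import env;print(env.read_state()['joint_pos'])"
```

```text
time_s: 0.75
ee_pos: [0.2491, 0.4635, 0.2759]
ee_rot: [0.051, 0.999, 0.0, 0.0]
wrist_force: [1.6, -0.1, 0.4]
width: 0.616
finger_force: 0.0
 t 0.75 mach [-0.4031  0.3671  0.2759] toolx/z in mach [-1. -0. -0.] [ 0.  0. -1.] F [ 1.6 -0.1  0.4] w 0.616 ff 0.0
[-1.2043848   0.24486971  0.0312439   1.76285108 -0.00821615  1.13383334
  0.29743602]
```

```bash
echo '[{"xyz":[-0.0366, -0.0434, 0]}, {"xyz":[-0.0366, -0.0434, 0]}, {"xyz":[-0.0366, -0.0434, 0]}, {"xyz":[-0.0366, -0.0434, 0]}, {"xyz":[-0.0366, -0.0434, 0]}]' | python3 nudge.py >/dev/null
echo '[{"xyz":[-0.0366, -0.0434, 0]}, {"xyz":[-0.0366, -0.0434, 0]}, {"xyz":[-0.0366, -0.0434, 0]}, {"xyz":[-0.0366, -0.0434, 0]}, {"xyz":[-0.0366, -0.0434, 0]}]' | python3 nudge.py >/dev/null
echo '[{"xyz":[-0.0366, -0.0434, 0]}, {}]' | python3 nudge.py
python3 m.py
python3 - <<'E'
from h import *
f=grab("wrist","wrist1"); print(f["camera_from_world"].round(3))
E
```

```text
time_s: 2.25
ee_pos: [0.6008, -0.0565, 0.2754]
ee_rot: [0.055, 0.998, -0.002, 0.0]
wrist_force: [-0.6, 0.8, -0.0]
width: 0.345
finger_force: 0.0
 t 2.25 mach [ 2.000e-04 -1.140e-01  2.754e-01] toolx/z in mach [-1.     0.007 -0.001] [ 0.001 -0.003 -1.   ] F [-0.6  0.8 -0. ] w 0.345 ff 0.0
[[ 0.11   0.994 -0.003 -0.01 ]
 [-0.962  0.105 -0.253  0.624]
 [-0.251  0.031  0.967 -0.27 ]
 [ 0.     0.     0.     1.   ]]
```

View pics/wrist1.png

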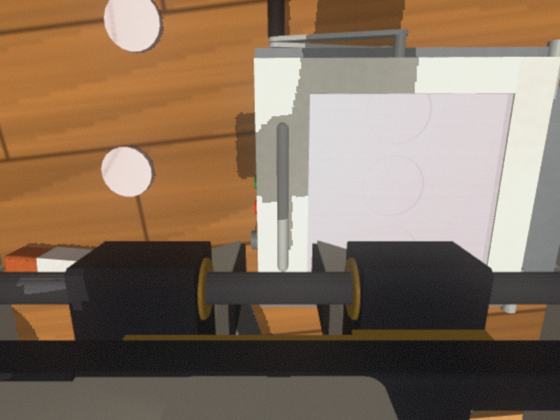

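Wrist view: bar from (283,127) down between the fingers, lid corner at (256,52), blanks at (133,22) and (127,171).

Run:
```python
from m import *
f=grab("wrist")
im=f["pixels"];h=cv2.cvtColor(im,cv2.COLOR_BGR2HSV)
print("corner",RM.inv().apply(ray(f,256,52,.09)-M).round(4),"bar end",RM.inv().apply(ray(f,283,126,.13)-M).round(4),"bar",RM.inv().apply(ray(f,283,190,.13)-M).round(4),"hingeedge", RM.inv().apply(ray(f,553,62,.09)-M).round(4))
m=((h[...,1]<90)&(h[...,2]>150)).astype(np.uint8)[:230,:220]
n,l,s,c=cv2.connectedComponentsWithStats(m)
for i in range(1,n):
    if s[i,4]>800: w=ray(f,*c[i],.009); print(c[i],s[i],w.round(4),RM.inv().apply(w-M).round(4))
```

```text
corner [-0.1257 -0.1299  0.09  ] bar end [-0.0631 -0.1067  0.13  ] bar [-0.0102 -0.1067  0.13  ] hingeedge [-0.1164  0.1322  0.09  ]
[128.95639887  24.03350828] [ 101    0   56   53 2477] [ 0.4172 -0.1951  0.009 ] [-0.1681 -0.2708  0.009 ]
[123.12036108 172.18254764] [  98  148   51   50 1994] [ 0.5737 -0.2365  0.009 ] [-0.0082 -0.2958  0.009 ]
```

```bash
echo '[{"xyz":[0, 0.005, 0.035], "rotvec":[0, 0, 0.007]}, {"xyz":[0, 0, 0.04]}, {"xyz":[0, 0, 0.04]}, {"xyz":[0, 0, 0.025]}, {"xyz":[0, 0, 0.01]}]' | python3 nudge.py 0.35
python3 m.py
echo '[{}, {}, {}, {}]' | python3 nudge.py 0 12
python3 m.py
```

```text
time_s: 2.98
ee_pos: [0.599, -0.0442, 0.1245]
ee_rot: [0.054, 0.999, 0.0, -0.001]
wrist_force: [0.3, 0.9, 1.2]
width: 0.351
finger_force: 0.0
 t 2.98 mach [-0.0028 -0.102   0.1245] toolx/z in mach [-1.     0.005  0.002] [-0.002  0.001 -1.   ] F [0.3 0.9 1.2] w 0.351 ff 0.0
time_s: 3.48
ee_pos: [0.5991, -0.0529, 0.1271]
ee_rot: [0.058, 0.998, -0.003, 0.0]
wrist_force: [-5.9, -18.3, 1.0]
width: 0.105
finger_force: 12.0
 t 3.48 mach [-0.0018 -0.1106  0.1271] toolx/z in mach [-1.     0.012 -0.001] [ 0.    -0.007 -1.   ] F [ -5.9 -18.3   1. ] w 0.105 ff 12.0
```

```bash
python3 - <<'E'
import numpy as np
a=.2014+np.linspace(0,1.465,26); y=.135-.25*np.cos(a); z=.08+.25*np.sin(a)
print(",".join(f"[0,{u:.4f},{-v:.4f},0,0,0]" for u,v in zip(np.diff(y),np.diff(z))))
E
echo '[{"xyz":[0, -0.0085, 0]}, {}]' | python3 nudge.py; python3 m.py
```

```text
[0,0.0033,-0.0143,0,0,0],[0,0.0042,-0.0140,0,0,0],[0,0.0050,-0.0138,0,0,0],[0,0.0058,-0.0135,0,0,0],[0,0.0066,-0.0131,0,0,0],[0,0.0073,-0.0127,0,0,0],[0,0.0081,-0.0122,0,0,0],[0,0.0088,-0.0117,0,0,0],[0,0.0094,-0.0112,0,0,0],[0,0.0101,-0.0106,0,0,0],[0,0.0107,-0.0100,0,0,0],[0,0.0112,-0.0094,0,0,0],[0,0.0118,-0.0087,0,0,0],[0,0.0123,-0.0080,0,0,0],[0,0.0127,-0.0073,0,0,0],[0,0.0131,-0.0065,0,0,0],[0,0.0135,-0.0057,0,0,0],[0,0.0138,-0.0049,0,0,0],[0,0.0141,-0.0041,0,0,0],[0,0.0143,-0.0033,0,0,0],[0,0.0144,-0.0025,0,0,0],[0,0.0146,-0.0016,0,0,0],[0,0.0146,-0.0007,0,0,0],[0,0.0146,0.0001,0,0,0],[0,0.0146,0.0010,0,0,0]
time_s: 3.72
ee_pos: [0.599, -0.0533, 0.1263]
ee_rot: [0.054, 0.999, 0.001, -0.0]
wrist_force: [-2.0, 3.3, -4.1]
width: 0.102
finger_force: 12.0
 t 3.73 mach [-0.0018 -0.111   0.1263] toolx/z in mach [-1.     0.006  0.   ] [-0.     0.002 -1.   ] F [-2.   3.3 -4.1] w 0.102 ff 12.0
```

```bash
echo '[{"xyz":[0, 0.0033, -0.0143]}, {"xyz":[0, 0.0042, -0.0140]}, {"xyz":[0, 0.0050, -0.0138]}, {"xyz":[0, 0.0058, -0.0135]}, {"xyz":[0, 0.0066, -0.0131]}]' | python3 nudge.py 0 20 >/dev/null; python3 m.py
echo '[{"xyz":[0, 0.0073, -0.0127]}, {"xyz":[0, 0.0081, -0.0122]}, {"xyz":[0, 0.0088, -0.0117]}, {"xyz":[0, 0.0094, -0.0112]}, {"xyz":[0, 0.0101, -0.0106]}]' | python3 nudge.py >/dev/null; python3 m.py
```

```text
t 4.35 mach [-0.0018 -0.0864  0.1954] toolx/z in mach [-1.     0.006  0.001] [-0.001  0.001 -1.   ] F [-0.7  5.  -7.4] w 0.102 ff 20.0
 t 4.97 mach [-0.0016 -0.0445  0.2535] toolx/z in mach [-1.     0.008  0.001] [-0.001 -0.001 -1.   ] F [-5.2  0.  -6.9] w 0.1 ff 20.0
```

```bash
echo '[{"xyz":[0, 0.0107, -0.0100]}, {"xyz":[0, 0.0112, -0.0094]}, {"xyz":[0, 0.0118, -0.0087]}, {"xyz":[0, 0.0123, -0.0080]}, {"xyz":[0, 0.0127, -0.0073]}]' | python3 nudge.py >/dev/null; python3 m.py
echo '[{"xyz":[0, 0.0131, -0.0065]}, {"xyz":[0, 0.0135, -0.0057]}, {"xyz":[0, 0.0138, -0.0049]}, {"xyz":[0, 0.0141, -0.0041]}, {"xyz":[0, 0.0143, -0.0033]}]' | python3 nudge.py >/dev/null; python3 m.py
```

```text
t 5.6 mach [-0.0011  0.0123  0.2978] toolx/z in mach [-1.     0.01   0.001] [-0.001 -0.003 -1.   ] F [-10.1  -5.4   1.5] w 0.098 ff 20.0
 t 6.22 mach [3.000e-04 8.210e-02 3.235e-01] toolx/z in mach [-1.     0.009 -0.002] [ 0.002 -0.001 -1.   ] F [-7.9 -5.1  6.8] w 0.099 ff 20.0
```

```bash
echo '[{"xyz":[0, 0.0144, -0.0025]}, {"xyz":[0, 0.0146, -0.0016]}, {"xyz":[0, 0.0146, -0.0007]}, {"xyz":[0, 0.0146, 0.0001]}, {"xyz":[0, 0.0146, 0.0010]}]' | python3 nudge.py >/dev/null; python3 m.py
echo '[{"xyz":[0, 0.003, 0]}, {"xyz":[0, 0.003, 0]}, {}]' | python3 nudge.py >/dev/null; python3 m.py
python3 - <<'E'
from h import *
f=grab("top","top2"); f=grab("scene"); cv2.imwrite("pics/scene2.png",cv2.resize(f["pixels"][60:360,150:450],None,fx=2,fy=2))
E
```

```text
t 6.85 mach [0.001  0.1566 0.3268] toolx/z in mach [-1.     0.008 -0.003] [ 0.003  0.    -1.   ] F [-4.3 -0.6  5.3] w 0.099 ff 20.0
 t 7.22 mach [0.0011 0.1589 0.3266] toolx/z in mach [-1.     0.01  -0.002] [ 0.002 -0.004 -1.   ] F [-9.5 -9.9  7.2] w 0.102 ff 20.0
```

View pics/scene2.png

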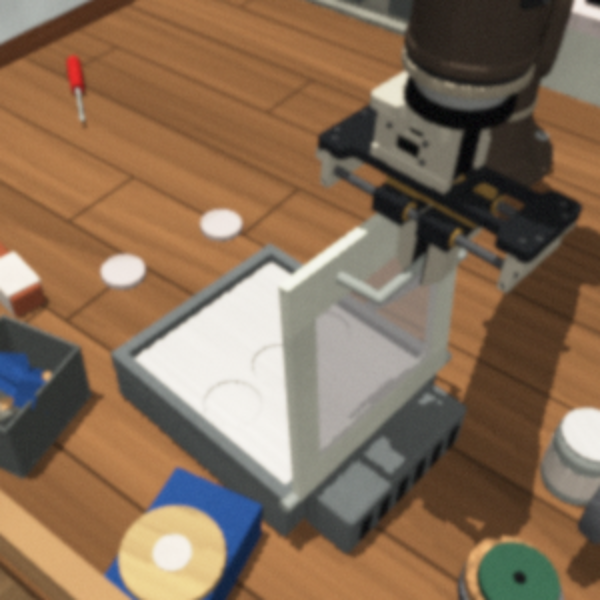

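The lid is upright against its limit, with the bar still gripped. I'll relax slightly, open a little and check that it stays put.

```bash
echo '[{"xyz":[0, -0.002, 0]}, {"xyz":[0, -0.002, 0]}, {}]' | python3 nudge.py >/dev/null; python3 m.py
echo '[{}, {}, {}]' | python3 nudge.py 0.28 >/dev/null; python3 m.py
echo '[{"xyz":[0, 0, -0.02]}, {"xyz":[0, 0, -0.03]}, {"xyz":[0, 0, -0.03]}, {}]' | python3 nudge.py >/dev/null; python3 m.py
python3 - <<'E'
from h import *
f=grab("top"); cv2.imwrite("pics/top3.png",cv2.resize(f["pixels"][120:290,150:380],None,fx=3,fy=3))
f=grab("scene"); cv2.imwrite("pics/scene3.png",cv2.resize(f["pixels"][160:360,180:400],None,fx=3,fy=3))
E
```

```text
t 7.7 mach [0.0011 0.1572 0.3268] toolx/z in mach [-1.     0.009 -0.003] [ 0.003 -0.    -1.   ] F [-6.8 -3.   4.7] w 0.098 ff 20.0
 t 8.07 mach [0.0008 0.1588 0.3249] toolx/z in mach [-1.     0.007 -0.001] [ 0.001  0.    -1.   ] F [-0.5  0.4  0.4] w 0.275 ff 0.0
 t 8.57 mach [0.0015 0.1588 0.4071] toolx/z in mach [-1.     0.007 -0.005] [ 0.005  0.002 -1.   ] F [ 0.3 -1.1  0.4] w 0.277 ff 0.0
```

View pics/top3.png

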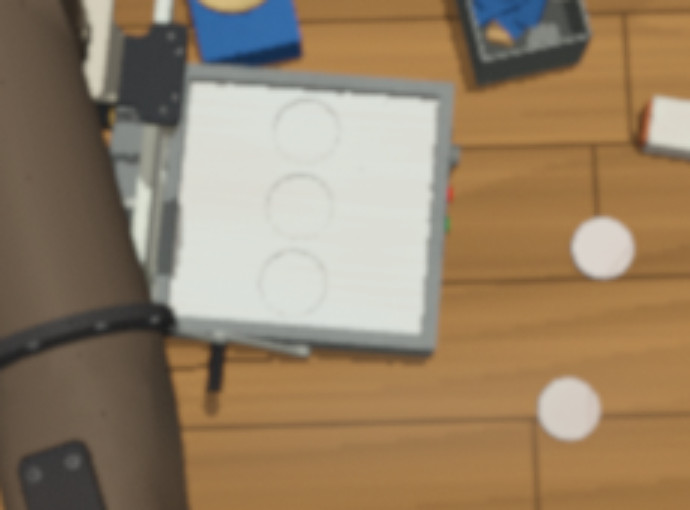

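Top view: the lid stays up by itself and the knob is at crop (214,385). The pockets are at (293,283), (300,207) and (306,131), and the blanks are unmoved.

```bash
python3 - <<'E'
from m import *
f=grab("top")
for n,u,v,z in(("p1",293,283,.066),("p2",300,207,.066),("p3",306,131,.066),("knobtip",212,400,.12)):
    print(n,RM.inv().apply(ray(f,150+(u+.5)/3-.5,120+(v+.5)/3-.5,z)-M).round(4))
E
echo '[{"xyz":[0.0015, -0.04, 0]}, {"xyz":[0.0015, -0.057, 0]}, {"xyz":[0.0015, -0.057, 0]}, {"xyz":[0.0015, -0.057, 0]}, {"xyz":[0.0015, -0.057, 0]}]' | python3 nudge.py 0.85 >/dev/null
echo '[{"xyz":[0.0015, -0.057, 0.02]}, {"xyz":[0, -0.057, 0.02]}, {"xyz":[0, -0.057, 0.02]}, {"xyz":[0, -0.02, 0.05]}, {"xyz":[0, 0, 0.05]}]' | python3 nudge.py >/dev/null
echo '[{"xyz":[0, 0, 0.04]}, {}, {}]' | python3 nudge.py >/dev/null;  python3 m.py
cat > wb.py <<'E'
from m import *
def wrist(z=.009,save=None):
    f=grab("wrist",save); h=cv2.cvtColor(f["pixels"],cv2.COLOR_BGR2HSV)
    m=((h[...,1]<90)&(h[...,2]>150)).astype(np.uint8)
    n,l,s,c=cv2.connectedComponentsWithStats(m)
    for i in range(1,n):
        if s[i,4]>800: w=ray(f,*c[i],z); print(c[i].round(0),s[i],RM.inv().apply(w-M).round(4))
if __name__=="__main__": import sys; wrist(save=sys.argv[1])
E
python3 wb.py wrist4
```

```text
p1 [-0.0746  0.0042  0.066 ]
p2 [-0.0003  0.0036  0.066 ]
p3 [0.0752 0.004  0.066 ]
knobtip [-0.1957  0.0652  0.12  ]
 t 10.35 mach [-0.0112 -0.3005  0.2056] toolx/z in mach [-1.     0.007 -0.001] [ 0.001 -0.    -1.   ] F [ 0.4  0.2 -0.4] w 0.848 ff 0.0
[310.  21.] [ 277    0   68   50 2829] [-0.1626 -0.2706  0.009 ]
[533. 162.] [ 495   67   65  183 9032] [-0.0358 -0.0498  0.009 ]
[284. 193.] [ 254  163   59   59 2583] [-0.0074 -0.2947  0.009 ]
[213. 321.] [ 176  304   72   37 2256] [ 0.1378 -0.3737  0.009 ]
```

View pics/wrist4.png

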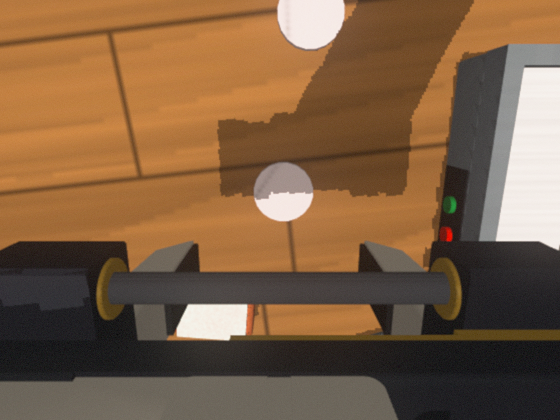

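Wrist view: target blank at (284,193), centred between the fingers; the second blank is at (310,15).

```bash
echo '[{"xyz":[-0.004, 0.006, 0.04]}, {"xyz":[0, 0, 0.05]}, {"xyz":[0, 0, 0.05]}, {"xyz":[0, 0, 0.03]}, {"xyz":[0, 0, 0.0175]}]' | python3 nudge.py  >/dev/null; python3 m.py
echo '[{"xyz":[0, 0, 0.001]}, {}]' | python3 nudge.py>/dev/null; python3 m.py
echo '[{}, {}, {}, {}]' | python3 nudge.py 0.5 12 >/dev/null; python3 m.py
```

```text
t 11.03 mach [-0.0069 -0.2943  0.017 ] toolx/z in mach [-1.     0.006 -0.001] [ 0.001 -0.    -1.   ] F [ 0.4 -0.2  0.8] w 0.847 ff 0.0
 t 11.28 mach [-0.0065 -0.2947  0.0175] toolx/z in mach [-1.     0.007 -0.003] [ 0.003 -0.    -1.   ] F [0.3 0.2 0.6] w 0.85 ff 0.0
 t 11.78 mach [-0.0073 -0.2945  0.0166] toolx/z in mach [-1.     0.007 -0.001] [ 0.001 -0.    -1.   ] F [-0.6 -0.5  6.6] w 0.643 ff 12.0
```

```bash
echo '[{"xyz":[0, 0, -0.03]}, {"xyz":[0, 0, -0.05]}, {"xyz":[0, 0, -0.05]}, {"rotvec":[0, 0, -0.005]}]' | python3 nudge.py  >/dev/null; python3 m.py
echo '[{"xyz":[-0.0165, 0.046, 0]}, {"xyz":[-0.0165, 0.046, 0]}, {"xyz":[-0.0165, 0.046, 0]}, {"xyz":[-0.0165, 0.046, 0]}, {"xyz":[-0.0165, 0.046, 0]}]' | python3 nudge.py  >/dev/null
echo '[{"xyz":[0, 0, 0.03]}, {}]' | python3 nudge.py  >/dev/null;python3 m.py
```

```text
t 12.28 mach [-0.0055 -0.2952  0.1499] toolx/z in mach [-1.     0.002 -0.007] [ 0.007 -0.001 -1.   ] F [ 0.3  1.4 -1.4] w 0.645 ff 12.0
 t 13.15 mach [ 0.0727 -0.064   0.1125] toolx/z in mach [-1.     0.001  0.006] [-0.006 -0.001 -1.   ] F [-0.6 -0.9 -1. ] w 0.648 ff 12.0
```

```bash
echo '[{"xyz":[-0.002, 0, 0.012]}, {"xyz":[0, 0, 0.01]}, {"xyz":[0, 0, 0.005]}, {"xyz":[0, 0, 0.001]}, {}]' | python3 nudge.py  >/dev/null;python3 m.py
echo '[{"xyz":[0, 0, 0.001]}, {}]' | python3 nudge.py  >/dev/null;python3 m.py
```

```text
t 13.78 mach [ 0.0773 -0.0645  0.0882] toolx/z in mach [-1.     0.002 -0.   ] [ 0.  0. -1.] F [-0.4  0.  -0.7] w 0.645 ff 12.0
 t 14.03 mach [ 0.0772 -0.0644  0.0871] toolx/z in mach [-1.     0.002 -0.   ] [ 0.  0. -1.] F [ 0.5  1.2 -1.9] w 0.646 ff 12.0
```

```bash
echo '[{"xyz":[0.002, 0, 0.002]}, {}]' | python3 nudge.py  >/dev/null;python3 m.py
echo '[{"xyz":[0, 0, 0.0015]}, {}]' | python3 nudge.py  >/dev/null;python3 m.py
```

```text
t 14.28 mach [ 0.0748 -0.0644  0.0847] toolx/z in mach [-1.     0.002  0.001] [-0.001  0.    -1.   ] F [ 0.7 -0.3 -0.8] w 0.648 ff 12.0
 t 14.53 mach [ 0.0751 -0.0644  0.0833] toolx/z in mach [-1.     0.002  0.   ] [-0. -0. -1.] F [ 0.  -0.8 -1.6] w 0.642 ff 12.0
```

```bash
echo '[{"xyz":[0, 0, 0.001]}, {}]' | python3 nudge.py  >/dev/null;python3 m.py
echo '[{"xyz":[0, 0, 0.001]}, {}]' | python3 nudge.py  >/dev/null;python3 m.py
echo '[{}, {}]' | python3 nudge.py 0.71 3 >/dev/null;python3 m.py
python3 - <<'E'
from h import *
f=grab("top"); cv2.imwrite("pics/top5.png",cv2.resize(f["pixels"][120:260,180:360],None,fx=4,fy=4))
E
```

```text
t 14.78 mach [ 0.0753 -0.0644  0.0827] toolx/z in mach [-1.     0.002 -0.   ] [ 0.  0. -1.] F [-0.9  0.2  2.2] w 0.643 ff 12.0
 t 15.03 mach [ 0.0754 -0.0645  0.0826] toolx/z in mach [-1.     0.002 -0.001] [ 0.001  0.001 -1.   ] F [-4.1  0.4 10.5] w 0.651 ff 12.0
 t 15.28 mach [ 0.0752 -0.0644  0.0813] toolx/z in mach [-1.     0.002 -0.   ] [ 0.  0. -1.] F [-0.1  0.6 -0.5] w 0.707 ff 0.0
```

View pics/top5.png

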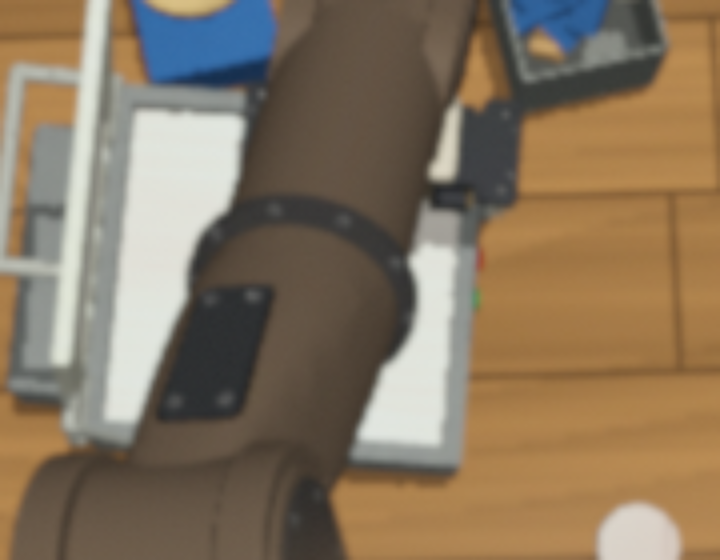

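The blank is laid and released, but the arm hides it. I'll regrip lightly and slide it to the pocket.

```bash
echo '[{"xyz":[0, 0, -0.0012]}, {}, {}, {}]' | python3 nudge.py 0.5 4 >/dev/null;python3 m.py
echo '[{"xyz":[0, 0.008, 0]}, {"xyz":[0, 0.012, 0]}, {"xyz":[0, 0.012, 0]}, {"xyz":[0, 0.012, 0]}, {"xyz":[0, 0.012, 0]}]' | python3 nudge.py  >/dev/null;python3 m.py
echo '[{"xyz":[0, 0.009, 0]}, {"xyz":[0, 0.004, 0]}, {}]' | python3 nudge.py  >/dev/null;python3 m.py
```

```text
t 15.82 mach [ 0.0751 -0.0645  0.0826] toolx/z in mach [-1.     0.002  0.   ] [-0.  0. -1.] F [-0.2 -0.5 -0.5] w 0.654 ff 4.0
 t 16.45 mach [ 0.0752 -0.0072  0.0826] toolx/z in mach [-1.     0.001  0.   ] [-0.  0. -1.] F [ 1.3  0.5 -0.7] w 0.65 ff 4.0
 t 16.82 mach [0.0753 0.0047 0.0826] toolx/z in mach [-1.     0.002  0.   ] [-0. -0. -1.] F [ 0.6 -0.1  0. ] w 0.649 ff 4.0
```

```bash
echo '[{}, {}, {}]' | python3 nudge.py 0.70 >/dev/null;python3 m.py
echo '[{"xyz":[0, 0, -0.0056]}, {}, {}, {}]' | python3 nudge.py 0.5 3 >/dev/null;python3 m.py
python3 - <<'E'
from h import *
f=grab("scene"); cv2.imwrite("pics/scene6.png",cv2.resize(f["pixels"][160:330,200:400],None,fx=4,fy=3.5,interpolation=cv2.INTER_CUBIC))
f=grab("wrist","wrist6")
E
```

```text
t 17.2 mach [0.0754 0.0042 0.0827] toolx/z in mach [-1.     0.002 -0.   ] [ 0.  0. -1.] F [ 0.2 -0.1 -0. ] w 0.698 ff 0.0
 t 17.7 mach [0.0752 0.0046 0.0882] toolx/z in mach [-1.     0.002  0.   ] [-0.  0. -1.] F [-0.6  0.6  0.1] w 0.5 ff 0.0
```

View pics/wrist6.png

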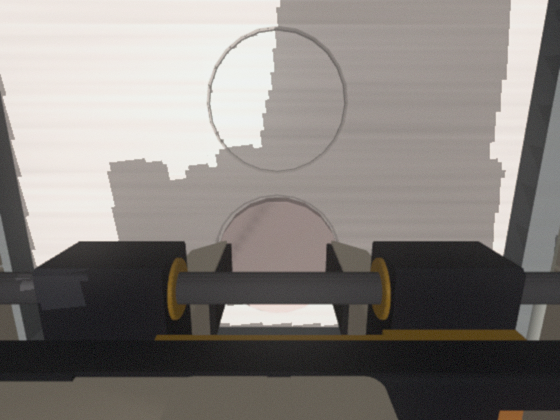

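Wrist view: the blank sits inside the pocket ring at (278,250), and the fingers closed above it without contact, so it is home. Next is the other blank.

```bash
echo '[{"xyz":[0, 0, -0.03]}, {"xyz":[0, 0, -0.05]}, {"xyz":[0, 0, -0.032]}]' | python3 nudge.py  >/dev/null
echo '[{"xyz":[0.0343, -0.0394, 0]}, {"xyz":[0.0343, -0.0394, 0]}, {"xyz":[0.0343, -0.0394, 0]}, {"xyz":[0.0343, -0.0394, 0]}, {"xyz":[0.0343, -0.0394, 0]}]' | python3 nudge.py 0.85 >/dev/null
echo '[{"xyz":[0.0343, -0.0394, 0]}, {"xyz":[0.0343, -0.0394, 0]}, {}, {}]' | python3 nudge.py >/dev/null; python3 m.py;python3 wb.py wrist7
```

```text
t 19.3 mach [-0.1648 -0.2705  0.2004] toolx/z in mach [-1.     0.002 -0.001] [ 0.001  0.    -1.   ] F [0.  0.6 0.5] w 0.851 ff 0.0
[278. 184.] [ 247  154   62   61 2925] [-0.1707 -0.2706  0.009 ]
```

```bash
echo '[{"xyz":[0.006, 0, 0.035]}, {"xyz":[0, 0, 0.05]}, {"xyz":[0, 0, 0.05]}, {"xyz":[0, 0, 0.03]}, {"xyz":[0, 0, 0.018]}]' | python3 nudge.py  >/dev/null
echo '[{}]' | python3 nudge.py>/dev/null; python3 m.py
echo '[{}, {}, {}, {}]' | python3 nudge.py 0.5 12 >/dev/null; python3 m.py
```

```text
t 20.1 mach [-0.171  -0.2697  0.0158] toolx/z in mach [-1.    -0.     0.002] [-0.002  0.001 -1.   ] F [0.8 0.3 0.6] w 0.85 ff 0.0
 t 20.6 mach [-0.171  -0.2706  0.0175] toolx/z in mach [-1.     0.001 -0.001] [ 0.001  0.    -1.   ] F [1.  0.4 1. ] w 0.648 ff 12.0
```

```bash
echo '[{"xyz":[0, 0, -0.03]}, {"xyz":[0, 0, -0.05]}, {"xyz":[0, 0, -0.05]}, {}]' | python3 nudge.py  >/dev/null; python3 m.py
echo '[{"xyz":[-0.0342, 0.0412, 0]}, {"xyz":[-0.0342, 0.0412, 0]}, {"xyz":[-0.0342, 0.0412, 0]}, {"xyz":[-0.0342, 0.0412, 0]}, {"xyz":[-0.0342, 0.0412, 0]}]' | python3 nudge.py  >/dev/null
echo '[{"xyz":[0, 0, 0.03]}, {"xyz":[0, 0, 0.02]}, {"xyz":[0, 0, 0.005]}, {}]' | python3 nudge.py  >/dev/null;python3 m.py
```

```text
t 21.1 mach [-0.1693 -0.2714  0.1503] toolx/z in mach [-1.     0.002 -0.006] [ 0.006 -0.    -1.   ] F [ 0.7 -0.3 -1.7] w 0.65 ff 12.0
 t 22.23 mach [-0.0002 -0.0653  0.0919] toolx/z in mach [-1.     0.002  0.001] [-0.001 -0.    -1.   ] F [ 0.1  0.3 -1.8] w 0.643 ff 12.0
```

```bash
echo '[{"xyz":[0, 0, 0.004]}, {"xyz":[0, 0, 0.003]}, {"xyz":[0, 0, 0.001]}, {}]' | python3 nudge.py  >/dev/null;python3 m.py
echo '[{"xyz":[0, 0, 0.0011]}, {}]' | python3 nudge.py  >/dev/null;python3 m.py
```

```text
t 22.73 mach [ 0.0001 -0.0651  0.0843] toolx/z in mach [-1.     0.002 -0.   ] [ 0.  0. -1.] F [-0.4  0.2 -1.1] w 0.648 ff 12.0
 t 22.98 mach [ 0.0002 -0.0651  0.0835] toolx/z in mach [-1.     0.002 -0.   ] [ 0.  0. -1.] F [-1.   0.5  4.3] w 0.645 ff 12.0
```

Contact. Now release, regrip lightly, slide, release and probe.

```bash
echo '[{}, {}, {}]' | python3 nudge.py 0.71 4 >/dev/null;python3 m.py
echo '[{}, {}, {}]' | python3 nudge.py 0.5 4 >/dev/null;python3 m.py
echo '[{"xyz":[0, 0.008, 0]}, {"xyz":[0, 0.012, 0]}, {"xyz":[0, 0.012, 0]}, {"xyz":[0, 0.012, 0]}, {"xyz":[0, 0.012, 0]}]' | python3 nudge.py  >/dev/null
echo '[{"xyz":[0, 0.009, 0]}, {"xyz":[0, 0.0045, 0]}, {}]' | python3 nudge.py  >/dev/null;python3 m.py
```

```text
t 23.35 mach [ 0.     -0.0651  0.083 ] toolx/z in mach [-1.     0.002  0.   ] [-0. -0. -1.] F [0.3 0.5 0.2] w 0.71 ff 0.0
 t 23.73 mach [ 0.0001 -0.0651  0.0831] toolx/z in mach [-1.     0.002 -0.   ] [ 0. -0. -1.] F [-0.2  0.4 -1. ] w 0.649 ff 4.0
 t 24.73 mach [0.0001 0.0046 0.0831] toolx/z in mach [-1.     0.001  0.   ] [-0. -0. -1.] F [ 0.4  0.4 -0.8] w 0.65 ff 4.0
```

```bash
echo '[{}, {}, {}]' | python3 nudge.py 0.70 >/dev/null;python3 m.py
echo '[{"xyz":[0, 0, -0.0051]}, {}, {}, {}]' | python3 nudge.py 0.5 3 >/dev/null;python3 m.py
```

```text
t 25.1 mach [0.0003 0.004  0.0832] toolx/z in mach [-1.     0.002 -0.   ] [ 0. -0. -1.] F [ 0.7 -0.  -0.3] w 0.701 ff 0.0
 t 25.6 mach [0.0001 0.0044 0.0882] toolx/z in mach [-1.     0.002  0.   ] [-0.  0. -1.] F [-0.6  0.2 -0.4] w 0.502 ff 0.0
```

Both are seated by feel. I'll raise, back off and confirm by picture.

```bash
echo '[{"xyz":[0, -0.02, -0.03]}, {"xyz":[0, -0.02, -0.05]}, {"xyz":[0.02, -0.03, -0.05]}, {"xyz":[0.04, 0, -0.04]}, {"xyz":[0.04, 0, -0.04]}]' | python3 nudge.py 0 >/dev/null
echo '[{"xyz":[0.05, 0, 0]}, {"xyz":[0.05, 0.01, 0]}, {}]' | python3 nudge.py >/dev/null; python3 m.py
python3 - <<'E'
from h import *
f=grab("scene"); cv2.imwrite("pics/scene8.png",cv2.resize(f["pixels"][170:330,200:400],None,fx=4,fy=3.6,interpolation=cv2.INTER_CUBIC))
print(env.read_state()['joint_pos'].round(2))
E
```

```text
t 26.6 mach [-0.203  -0.0548  0.2983] toolx/z in mach [-1.    -0.001  0.001] [-0.001  0.002 -1.   ] F [ 0.2 -0.  -0.7] w 0.003 ff 0.0
[-0.73 -0.01  0.55  2.    0.    1.15  1.29]
```

View pics/scene8.png

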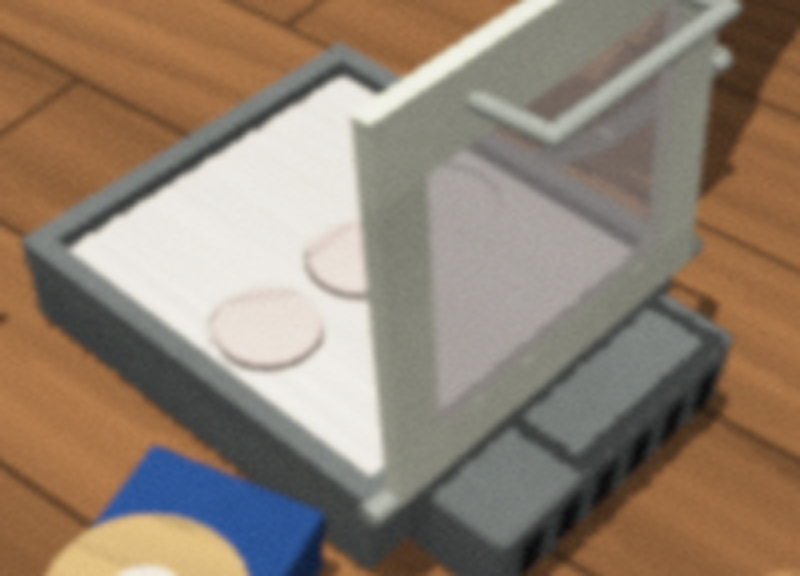

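Both blanks sit flush in pockets 3 (265,325) and 2 (350,260), the lid is up, and no further blank is visible. Now tilt the closed fingers for the knob.

```bash
echo '[{"rotvec":[0, -0.147, 0]}, {"rotvec":[0, -0.147, 0]}, {"rotvec":[0, -0.147, 0]}, {}]' | python3 nudge.py 0 >/dev/null; python3 m.py
cat > go.py <<'E'
from m import *
import sys
s,p=st(); t=np.array(eval(sys.argv[1]))
r=R.from_quat(s["ee_rot"]); print("tool delta",r.inv().apply(RM.apply(t-p)).round(4), "joints",s["joint_pos"].round(2))
E
python3 go.py '[-.205,.102,.26]'
```

```text
t 27.15 mach [-0.2012 -0.0558  0.2975] toolx/z in mach [-0.905  0.    -0.426] [ 0.426 -0.001 -0.905] F [-0.3 -0.9 -0.5] w 0.003 ff 0.0
 t 27.15 mach [-0.2012 -0.0558  0.2975] toolx/z in mach [-0.905  0.    -0.426] [ 0.426 -0.001 -0.905] F [-0.3 -0.9 -0.5] w 0.003 ff 0.0
tool delta [0.0195 0.1579 0.0321] joints [-0.72 -0.28  0.28  2.29  0.43  0.78  0.77]
```

```bash
echo '[{"xyz":[0.0065, 0.045, 0.01]}, {"xyz":[0.0065, 0.05, 0.01]}, {"xyz":[0.0065, 0.05, 0.012]}, {"xyz":[0, 0.013, 0]}, {}]' | python3 nudge.py 0 >/dev/null; python3 go.py '[-.182,.102,.120]'
```

```text
t 27.77 mach [-0.2026  0.1032  0.2608] toolx/z in mach [-0.905  0.001 -0.425] [ 0.425 -0.002 -0.905] F [-0.1 -0.9  0. ] w 0.002 ff 0.0
tool delta [ 0.0413 -0.001   0.1362] joints [-0.81 -0.04  0.02  2.22  0.52  0.74  0.33]
```

```bash
echo '[{"xyz":[0.0103, 0, 0.034]}, {"xyz":[0.0103, 0, 0.034]}, {"xyz":[0.0103, 0, 0.034]}, {"xyz":[0.0103, 0, 0.034]}, {}]' | python3 nudge.py 0 >/dev/null; python3 m.py
python3 - <<'E'
from h import *
f=grab("wrist","wrist9")
E
python3 - <<'E'
import numpy as np
a=np.radians(np.arange(52,100,6)); y=-.005+.113*np.cos(a); z=.03+.113*np.sin(a)
c,s=.905,.425
for dy,dz in zip(np.diff(y),np.diff(z)): print(f"[{-s*dz:.4f},{dy:.4f},{-c*dz:.4f},0,0,0]")
E
```

```text
t 28.4 mach [-0.1825  0.1001  0.1192] toolx/z in mach [-0.905  0.002 -0.425] [ 0.425 -0.006 -0.905] F [0.3 0.8 1. ] w 0.003 ff 0.0
[-0.0029,-0.0097,-0.0061,0,0,0]
[-0.0024,-0.0103,-0.0052,0,0,0]
[-0.0020,-0.0109,-0.0042,0,0,0]
[-0.0015,-0.0113,-0.0031,0,0,0]
[-0.0010,-0.0116,-0.0020,0,0,0]
[-0.0004,-0.0118,-0.0009,0,0,0]
[0.0001,-0.0118,0.0002,0,0,0]
```

View pics/wrist9.png

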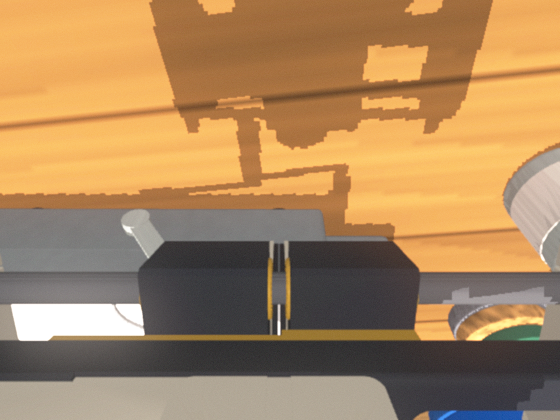

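Wrist view: stay foot at (137,220), with the knob hidden behind the finger blocks and everything clear. Push along the arc.

```bash
echo '[{"xyz":[0, -0.006, 0]}, {"xyz":[0, -0.004, 0]}, {}]' | python3 nudge.py 0 >/dev/null; python3 m.py
echo '[{"xyz":[-0.0029, -0.0097, -0.0061]}, {"xyz":[-0.0024, -0.0103, -0.0052]}, {"xyz":[-0.0020, -0.0109, -0.0042]}]' | python3 nudge.py >/dev/null; python3 m.py
```

```text
t 28.82 mach [-0.1825  0.0923  0.1213] toolx/z in mach [-0.904  0.003 -0.428] [ 0.428 -0.    -0.904] F [-0.   0.2  0.1] w 0.005 ff 0.0
 t 29.2 mach [-0.1827  0.0623  0.1383] toolx/z in mach [-0.904  0.001 -0.428] [ 0.428  0.001 -0.904] F [-0.2  1.9 -0.6] w 0.004 ff 0.7
```

```bash
echo '[{"xyz":[-0.0015, -0.0113, -0.0031]}, {"xyz":[-0.0010, -0.0116, -0.0020]}]' | python3 nudge.py >/dev/null; python3 m.py
echo '[{"xyz":[-0.0004, -0.0118, -0.0009]}, {"xyz":[0.0001, -0.0118, 0.0002]}]' | python3 nudge.py >/dev/null; python3 m.py
python3 - <<'E'
from h import *
f=grab("top"); cv2.imwrite("pics/top10.png",cv2.resize(f["pixels"][120:290,150:350],None,fx=3,fy=3))
E
```

```text
t 29.45 mach [-0.1827  0.0393  0.1439] toolx/z in mach [-0.904  0.001 -0.428] [ 0.428  0.001 -0.904] F [-0.9  1.5  2.1] w 0.005 ff 1.2
 t 29.7 mach [-0.1827  0.0148  0.1442] toolx/z in mach [-0.904  0.002 -0.427] [ 0.427 -0.    -0.904] F [0.3 1.9 2. ] w 0.007 ff 0.9
```

View pics/top10.png

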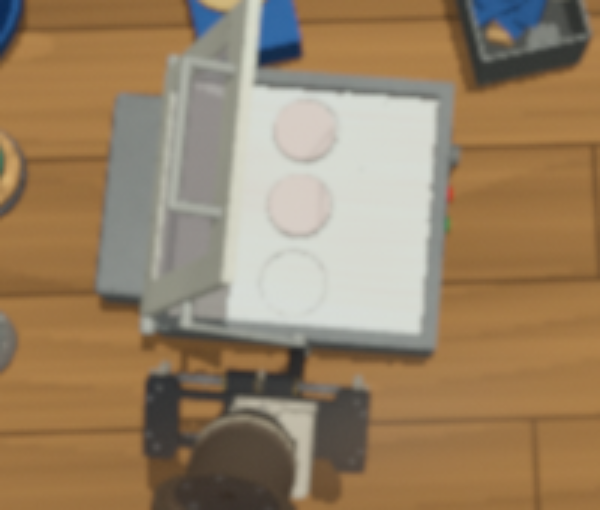

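The stay is broken and the lid is leaning forward, with both blanks home. A bit more push, then withdraw outward.

```bash
echo '[{"xyz":[0.001, -0.011, 0.001]}, {"xyz":[0.001, -0.011, 0.002]}]' | python3 nudge.py >/dev/null; python3 m.py
echo '[{}, {"xyz":[0.04, 0.01, -0.02]}, {"xyz":[0.05, 0, -0.03]}]' | python3 nudge.py >/dev/null; python3 m.py
echo '[{}, {}, {}, {}, {}]' | python3 nudge.py >/dev/null
python3 - <<'E'
from h import *
f=grab("top"); cv2.imwrite("pics/top11.png",cv2.resize(f["pixels"][120:290,150:350],None,fx=3,fy=3))
E
```

```text
t 30.0 mach [-0.1835 -0.0073  0.1402] toolx/z in mach [-0.904  0.001 -0.427] [ 0.427 -0.001 -0.904] F [ 0.9  0.8 -0.1] w 0.005 ff 0.7
 t 30.38 mach [-0.2429  0.0074  0.1416] toolx/z in mach [-0.907 -0.011 -0.422] [ 0.422  0.01  -0.907] F [ 1.5 -0.5  0.2] w 0.003 ff 0.0
```

View pics/top11.png

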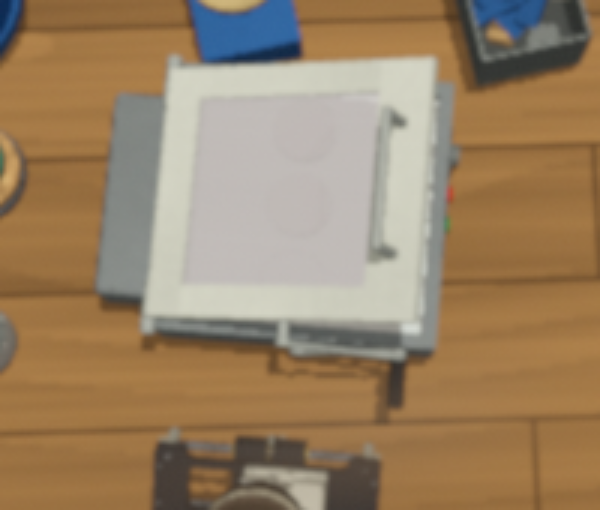

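The lid is sinking freely and is almost shut. I'll wait and compare its outline with the first fit.

```bash
for i in 1 2 3 4 5; do echo '[{}, {}, {}, {}, {}]' | python3 nudge.py >/dev/null; done; python3 m.py
python3 - <<'E'
from h import *
a=cv2.imread("pics/top0.png")[130:260,195:320].astype(int); f=grab("top"); b=f["pixels"][130:260,195:320].astype(int)
print(np.abs(a-b).mean(), (np.abs(a-b).max(2)>40).sum())
cv2.imwrite("pics/top12.png",cv2.resize(f["pixels"][120:290,150:350],None,fx=3,fy=3))
E
```

```text
t 34.17 mach [-0.2396  0.0021  0.1419] toolx/z in mach [-0.906  0.004 -0.423] [ 0.423  0.004 -0.906] F [ 0.5 -0.1 -0.2] w 0.005 ff 0.0
3.744923076923077 0
```

View pics/top12.png

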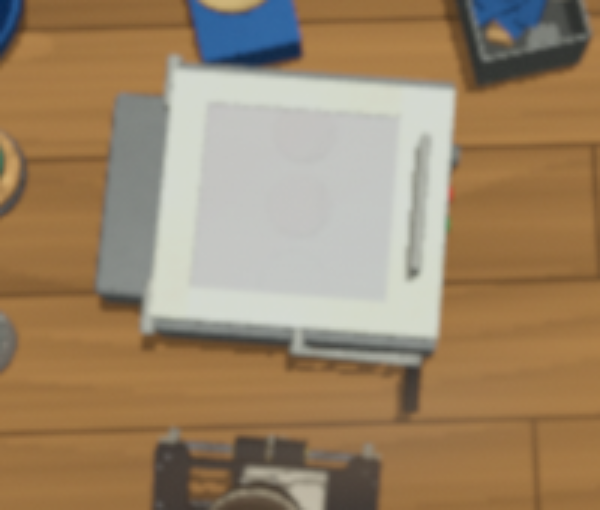

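The lid is shut, matching the first picture, and the robot is clear.

```bash
python3 -c "from cell import env;print(env.sign_off())"
```

```text
the job is handed in; nothing more can be done
None
```

The job is handed in: the lid was raised and held by its stay, both blanks on the bench (there was no third) were slid home into pockets 2 and 3, and the lid is shut again, with the other things on the bench left alone.

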